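# Start the salt-test calibration of a drying-room humidity sensor

### The arm

A 6-joint arm with a two-finger parallel gripper is mounted at the origin on the work surface. World frame = base frame: x ahead of the robot, y to its left, z up, the work surface at z = 0. Lengths are in m, angles in rad, forces in N, time in s.
With the tool pointing down it reaches from about 0.425 to 1.125 m from the base axis. Payload 14.9 kg.
Tool frame: the origin (TCP) lies at the very end of the fingers, on their centre line; the grasp point (between the pads) lies 19 mm behind it (manip.grip_point_offset is the z of the grasp point in the tool frame, in m); z points along the fingers, y is the line along which they close (so a half turn about z gives the same grasp; the last joint's range is limited). The gripper opens to 91 mm and grips with 3 to 60 N. Pads are 32 mm wide; open, the fingers measure 118 mm over their backs; the gripper's body (76 mm by 178 mm) begins 60 mm behind the grasp point.
Start: joints at [-1.347, 0.379, 1.734, -0, 1.028, -0.033], TCP at [0.178, -0.677, 0.214] pointing down, gripper open.
Joint ranges: [-2.77, 2.77], [-0.74, 2.19], [0, 2.66], [-1.06, 4.2], [0.31, 2.87], [-3.08, 3.08]. Speed limits (rad/s): [1.89, 1.89, 2.39, 3.14, 3.14, 3.14].

### API

Orientations are given as a 3x3 rotation matrix whose columns are the frame's x, y, z axes.
In Python, from cell import manip gives the robot as it stands.
- The arm moves only by the tool shift_gripper, called after "Call:" by a JSON object that holds its "fn" and its "kwargs". Schema: {"type":"object","properties":{"rows":{"type":"array","items":{"type":"array","prefixItems":[{"type":"array","items":{"type":"number"},"minItems":3,"maxItems":3},{"type":"array","items":{"type":"number"},"minItems":3,"maxItems":3}],"minItems":2,"maxItems":2},"minItems":1,"maxItems":20},"finger_gap":{"type":"number"},"clamp_n":{"type":"number"},"only":{"type":"string"},"quiet":{"type":"boolean"},"lines":{"type":"string"}},"required":["rows"],"additionalProperties":false}. rows is a list of rows, 1 to 20 of them, each written [[dx, dy, dz], [rx, ry, rz]]: dx, dy, dz in a scale on which 1.0 is 1 m, then a rotation vector rx, ry, rz in normalised numbers (1 is 2 pi rad); each row is the pose to reach, as a shift and turn from the pose commanded when the call began, along the tool's axes at that moment; what a row does not reach only later rows make up. A row lasts 1/8 s, in which the tool goes at most 0.0625 m and 0.188 rad, less where a joint would pass 70% of its speed; a pose out of reach is approached as far as the arm can. finger_gap is the finger opening in m, set as the call begins (left out keeps the last). The fingers move at their own pace and stop on an object; clamp_n is the grip in N (left out, the last holds). Time passes only in rows, so rows that do not move let the fingers close. The tool returns the time, the measured TCP pose, the force, the opening and the grip force at its end. only (a regular expression) keeps the lines of the reply that match it, lines (a string "A,B") keeps lines A to B, and quiet returns only ok. A shift or turn number past 1, either way, is cut back to 1. Input that does not fit is refused with a message, and nothing moves.
- manip.get_obs(): the state, without advancing time (a new reading comes with each control period).
- manip.capture(name): name is "side" or "top"; returns the picture (480x640x3 uint8, blue, green, red); there is no depth.
- manip.calibration(name): a dict with "mtx" (3x3 intrinsics, pixels), "k1" (the pictures are not rectified: a ray, as slopes to the right and down, at radius r is drawn at 1 + k1 r^2 times it, then the intrinsics apply), "eye" and "orientation" of the camera in the world. Camera axes: x right, y down, z forward; pixel columns grow to the right and rows downward; lengths in m; the calibration is good to about 2 mm. A picture is of the moment at which its call begins. calibration takes no time and is no camera call.
- manip.sign_off(): hands the job in; it is judged then, once.
The state is a dict: "time": time; "joints": joint angles; "joint_velocities": joint speeds; "joint_torque": joint torques, N m; "tool_pos": TCP position; "tcp_rot": TCP orientation; "wrist_force": force on the tool from outside, world axes, zero at the start; "torque": the same for the moment, N m; "gripper_width": finger opening in m; "grasp_force": force on a finger pad.
Only numpy, scipy, OpenCV 4.12 (cv2) and the standard library are available. Lean on these libraries where they do the work, as an engineer would, in place of code of your own. Each camera call takes 0.05 s, during which the arm holds its last target. There are 200 camera calls.

### The job

Start the calibration of the drying-room humidity sensor: first press the loose lid down onto the sensor's tub until it is seated level all round. Then take the ball stylus from the tool block, reach it through the hole in the console's rear deck and hold the recessed calibration button fully down. Finish while still holding the button down with the stylus in the gripper, the tub standing upright with its lid on, and leave the bowl, the jar and the modelling knife where they are.

Things in the scene. Friction and masses are not known exactly. Their poses are not given: they have to be found in the camera images.
- tub: Clear round plastic tub, loose on the bench, standing upright, 0.45 kg, 70 mm high, 98 mm across at the foot and 108 mm at the rim, wall 3 mm; a white sensor puck and a small salt dish are fixed to its floor. Origin: centre of the underside, z up its axis. Six springy seal pads line the inside of the mouth 6 mm below the rim.
- tub_rim (a point): Centre of the tub's mouth, level with the rim, 70 mm above the tub's underside.
- lid: White round push-on lid, 60 g: flange 114 mm across, 4 mm thick, over a tapered plug 97 mm across, 12 mm deep. Origin: centre of the flange's underside, z up; top 4 mm above. Starts level on the seal pads, flange 5 to 6 mm above the rim. Pressed at the centre (5 to 10 N) it goes down until the flange meets the rim, origin level with tub_rim, and the seal keeps it. Pressed off-centre it tips.
- tool_block: Wooden tool block, fixed to the bench, 120 x 50 x 55 mm (its x, y, z). Origin: centre of its underside. Two upright 7 mm holes right through it, at x = -35 and +35 mm on its centre line; the stylus stands in one of them and the modelling knife in the other, either way round.
- stylus: Ball stylus, loose, 25 g, 140 mm long, standing upright in the tool block. Round wooden handle 12 mm thick from 45 to 140 mm above the tip, brass ferrule at its foot; below, a 4.4 mm steel shank with a 6 mm ball. Origin: lowest point of the ball, z towards the handle's end. The handle's foot rests on the block's top, the tip hangs 45 mm below it: lift more than 45 mm to draw it out.
- stylus_tip (a point): Lowest point of the stylus's ball.
- stylus_grip (a point): Point on the stylus's axis 110 mm above its tip, a good height to grip the handle.
- knife: Wooden modelling knife, loose, 25 g, standing upright in the tool block's other hole: round dark handle 14 mm in diameter from 0 to 40 mm above the block's top, then a flat blade 20 mm wide, 6 mm thick, to 78 mm above the block's top. Leave it. Origin: 45 mm below the block's top, z up its axis.
- console: Pale putty-coloured plastic receiver console, fixed to the bench, 150 x 190 mm (its x, y), with a sloping display front towards the robot (-x) and a level rear deck 60 mm above the bench. Origin: centre of its underside, z up.
- aperture (a point): Centre of the mouth of the hole in the console's level deck, at x = +40, y = +50, z = +60 mm in the console's frame. Upright round hole 11 mm in diameter with a 3 mm countersink; the button's top lies 14 mm below the deck. Its z axis is up.
- button_face (a point): Centre of the top of the recessed button, a flat round cap 8.8 mm across.
- cal_button (a joint): Travel of the recessed calibration button: 0 m up, 0.004 m fully down (4 mm of travel, straight down). A spring pushes it back: 2.4 N to start it, 4 N at the bottom, where it meets a hard stop.
- bowl: Brown unfired clay bowl, loose, 116 mm across, 45 mm high. Leave it. Origin: centre of its underside.
- jar: Amber glass sample jar with white cap, loose, 56 mm across, 85 mm high. Leave it. Origin: centre of its underside.
Mind the look-alikes: they are no part of the job. Of the things that look like the tub, the middle-sized one is meant. There is more than one size of the lid; the job needs the middle-sized.

How it is judged:
By the outcome, as a careful person would: the job done as asked, in the order asked, and still so for the second after the job is handed in, while the arm keeps its last pose, push and grip.
It also fails if it takes over 48 s, if anything falls off the work surface, if the arm or the gripper's body presses on something with over 40 N, if the wrist force passes 120 N, or if a joint passes its speed limit or range.

## Working session

There is one attempt and no reset: what is moved stays moved. The work goes in short steps, Python scripts to look and compute and a tool call to move; the robot and the scene stay as the last step left them, time stands still between calls to the robot, and variables do not carry over. Pictures are saved under pics/ and viewed, at most 10 in all, crops included, and the job is handed in when it is done.

```bash
ls; mkdir -p pics; python3 - <<'E'
from cell import manip
import cv2
for n in("side","top"):
    cv2.imwrite(f"pics/{n}0.png",manip.capture(n)); c=manip.calibration(n); print(n,c)
o=manip.get_obs();print(o['tool_pos'],o['tcp_rot'],o['time'],manip.grip_point_offset)
E
```

```text
pics
side {'mtx': array([[465.31030091,   0.        , 311.20350788],
       [  0.        , 465.31030091, 244.16494027],
       [  0.        ,   0.        ,   1.        ]]), 'k1': -0.1087030013436064, 'eye': array([ 0.34906582, -0.88592938,  0.70781504]), 'orientation': array([[ 0.98999471, -0.05764779,  0.12879131],
       [-0.140075  , -0.51156139,  0.84775228],
       [ 0.01701362, -0.85731072, -0.51451809]])}
top {'mtx': array([[465.81088184,   0.        , 318.80233694],
       [  0.        , 465.81088184, 240.17516884],
       [  0.        ,   0.        ,   1.        ]]), 'k1': -0.11710117680921633, 'eye': array([0.37531649, 0.07604428, 1.16346817]), 'orientation': array([[-0.01901836, -0.99149299,  0.12876313],
       [-0.99968868,  0.02093789,  0.01357011],
       [-0.01615069, -0.12846496, -0.99158253]])}
[ 0.17770177 -0.67668653  0.21333997] [[ 9.67215775e-01  2.53955888e-01 -2.24893141e-04]
 [ 2.53955986e-01 -9.67215292e-01  9.67594124e-04]
 [ 2.82061404e-05 -9.92985261e-04 -9.99999507e-01]] 0.1 -0.0188
```

View pics/side0.png

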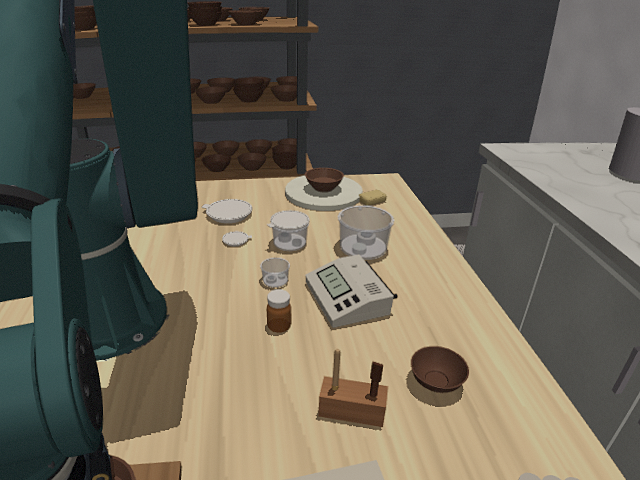

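View pics/top0.png

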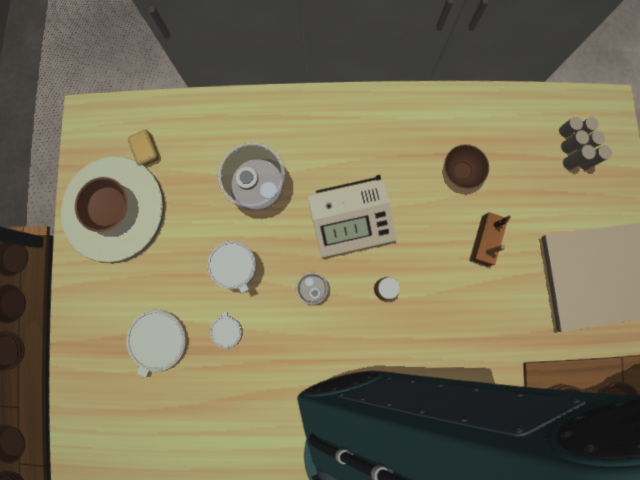

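```bash
cat > h.py <<'E'
import numpy as np, cv2
from cell import manip
def ray(n,p):
    c=manip.calibration(n)
    u=cv2.undistortPoints(np.array([[p]],float),c['mtx'],np.array([c['k1'],0,0,0,0.]),None)[0,0] 
    d=c['orientation']@np.array([u[0],u[1],1.]); return c['eye'],d/np.linalg.norm(d)
def plane(n,p,z):
    e,d=ray(n,p); return e+d*(z-e[2])/d[2]
def tri(a,b):
    (e1,d1),(e2,d2)=ray('side',a),ray('top',b)
    s=np.linalg.lstsq(np.c_[d1,-d2],e2-e1,rcond=None)[0]
    p,q=e1+s[0]*d1,e2+s[1]*d2; return (p+q)/2,np.linalg.norm(p-q)
def proj(n,P):
    c=manip.calibration(n);R=c['orientation'].T
    return cv2.projectPoints(np.array(P,float).reshape(-1,1,3),cv2.Rodrigues(R)[0],-R@c['eye'],c['mtx'],np.array([c['k1'],0,0,0,0.]))[0][:,0]
def crop(im,x,y,w,h,s):
    o=cv2.resize(im[y:y+h,x:x+w],None,fx=s,fy=s,interpolation=cv2.INTER_CUBIC)
    for i in range(0,w,10): cv2.putText(o,str(x+i) if i%20==0 else '|',(i*s,8),0,.3,(0,0,255),1)
    for i in range(0,h,10): cv2.putText(o,str(y+i),(0,i*s+4),0,.3,(0,0,255),1)
    return o
E
python3 - <<'E'
from h import *
s=cv2.imread('pics/side0.png');t=cv2.imread('pics/top0.png')
A=[crop(t,203,232,66,75,4),crop(t,460,205,66,75,4),crop(t,308,175,66,75,4)]
B=[crop(s,260,200,66,75,4),crop(s,325,344,66,75,4),crop(s,340,250,66,75,4)]
cv2.imwrite('pics/m.png',np.vstack([np.hstack(A),np.hstack(B)]))
E
```

```text
(no output)
```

View pics/m.png

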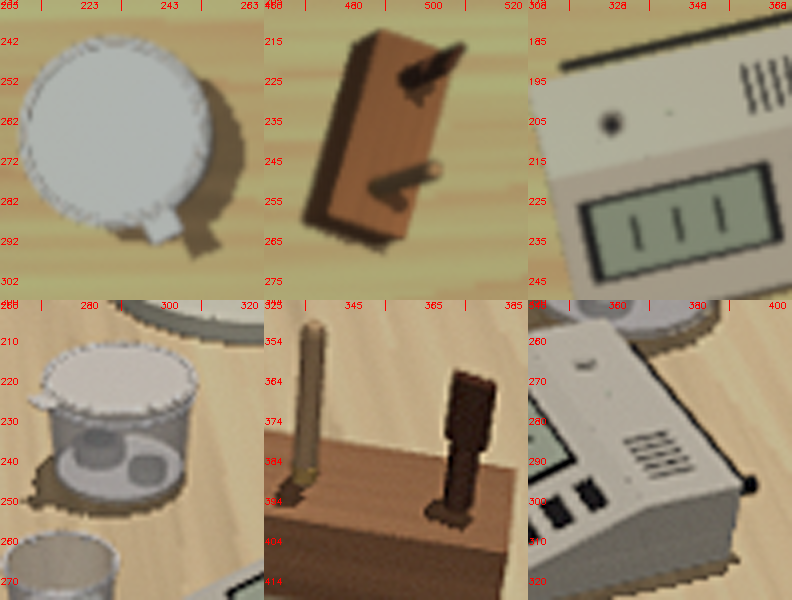

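```bash
python3 - <<'E'
from h import *
np.set_printoptions(precision=4,suppress=True)
for n,a,b in [('lid top',(289.4,219.1),(231.6,264.6)),('aperture',(354.1,265.9),(328.6,205.4)),('styl end',(337.9,349.4),(502.2,247.2)),('styl foot',(334.1,389.2),(488.1,251.8)),('knife end',(376,363),(509.5,216.5))]: print(n,*tri(a,b))
for z in(.0795,): print(plane('top',(231.6,264.6),z),plane('side',(289.4,219.1),z))
for z in(.06,): print(plane('top',(328.6,205.4),z),plane('side',(354.1,265.9),z))
# ref fit: lid rim circle edges
t=cv2.imread('pics/top0.png').astype(int);
m=(t.min(2)>160).astype(np.uint8)[225:315,195:275]
n,l,st,c=cv2.connectedComponentsWithStats(m); i=1+st[1:,4].argmax(); print(st[i],c[i]+[195,225])
for z in (.0755,):
  for p in [(207.6,264),(255.4,264),(231,240.6),(231,289)]: print(plane('top',p,z))
E
```

```text
lid top [0.4632 0.2969 0.0786] 0.0010769260759416997
aperture [0.6037 0.0658 0.0587] 0.0012960747781745978
styl end [ 0.4839 -0.3166  0.15  ] 0.00245529120781288
styl foot [ 0.4826 -0.3181  0.0528] 0.0001508665496887019
knife end [ 0.5501 -0.3431  0.1365] 0.007246823645594207
[0.4626 0.2968 0.0795] [0.4636 0.2953 0.0795]
[0.6027 0.0659 0.06  ] [0.6038 0.0639 0.06  ]
[  13   17   46   46 1467] [231.0341 264.6926]
[0.4653 0.3551 0.0755]
[0.4633 0.2411 0.0755]
[0.52   0.2992 0.0755]
[0.4056 0.2989 0.0755]
```

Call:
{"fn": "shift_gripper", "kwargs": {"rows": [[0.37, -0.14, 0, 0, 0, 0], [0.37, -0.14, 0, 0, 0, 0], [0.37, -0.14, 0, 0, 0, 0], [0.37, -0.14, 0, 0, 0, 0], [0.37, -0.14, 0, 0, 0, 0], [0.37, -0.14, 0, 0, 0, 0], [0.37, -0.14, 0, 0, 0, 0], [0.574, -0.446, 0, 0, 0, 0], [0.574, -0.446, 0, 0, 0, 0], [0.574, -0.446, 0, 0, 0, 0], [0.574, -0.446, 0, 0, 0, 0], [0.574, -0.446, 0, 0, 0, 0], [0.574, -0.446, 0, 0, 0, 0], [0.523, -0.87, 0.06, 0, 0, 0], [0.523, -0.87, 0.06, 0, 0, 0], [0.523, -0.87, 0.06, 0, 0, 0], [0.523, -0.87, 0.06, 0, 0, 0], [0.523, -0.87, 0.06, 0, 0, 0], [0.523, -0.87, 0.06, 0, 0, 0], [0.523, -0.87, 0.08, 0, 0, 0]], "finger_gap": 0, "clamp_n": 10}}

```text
refused: rows[0]: [0.37, -0.14, 0, 0, 0, 0] is too long (schema: maxItems 2). Nothing was moved.
```

The call was refused and nothing moved: it wants rows with the three-number parts in brackets of their own. Same move again in that form.

Call:
{"fn": "shift_gripper", "kwargs": {"rows": [[[0.37, -0.14, 0], [0, 0, 0]], [[0.37, -0.14, 0], [0, 0, 0]], [[0.37, -0.14, 0], [0, 0, 0]], [[0.37, -0.14, 0], [0, 0, 0]], [[0.37, -0.14, 0], [0, 0, 0]], [[0.37, -0.14, 0], [0, 0, 0]], [[0.37, -0.14, 0], [0, 0, 0]], [[0.574, -0.446, 0], [0, 0, 0]], [[0.574, -0.446, 0], [0, 0, 0]], [[0.574, -0.446, 0], [0, 0, 0]], [[0.574, -0.446, 0], [0, 0, 0]], [[0.574, -0.446, 0], [0, 0, 0]], [[0.574, -0.446, 0], [0, 0, 0]], [[0.523, -0.87, 0.06], [0, 0, 0]], [[0.523, -0.87, 0.06], [0, 0, 0]], [[0.523, -0.87, 0.06], [0, 0, 0]], [[0.523, -0.87, 0.06], [0, 0, 0]], [[0.523, -0.87, 0.06], [0, 0, 0]], [[0.523, -0.87, 0.06], [0, 0, 0]], [[0.523, -0.87, 0.08], [0, 0, 0]]], "finger_gap": 0, "clamp_n": 10}}

```text
time: 2.6
tool_pos: [0.4627, 0.2991, 0.1346]
tcp_rot: [[0.967, 0.254, 0.002], [0.254, -0.967, 0.001], [0.003, -0.001, -1.0]]
wrist_force: [0.9, 1.4, -0.7]
gripper_width: 0.0004
grasp_force: 0.0
```

Call:
{"fn": "shift_gripper", "kwargs": {"rows": [[[0, 0.001, 0.025], [0, 0, 0]], [[0, 0.001, 0.045], [0, 0, 0]], [[0, 0.001, 0.045], [0, 0, 0]]]}}

```text
time: 2.98
tool_pos: [0.4621, 0.2954, 0.0877]
tcp_rot: [[0.967, 0.254, -0.002], [0.254, -0.967, -0.002], [-0.003, 0.001, -1.0]]
wrist_force: [-0.0, -0.6, 0.8]
gripper_width: 0.0006
grasp_force: 0.0
```

```bash
python3 - <<'E'
from h import *
s=manip.capture('side');t=manip.capture('top')
print(manip.get_obs()['tool_pos'],manip.get_obs()['wrist_force'])
cv2.imwrite('pics/m2.png',np.hstack([crop(s,245,160,95,90,4),crop(t,185,220,100,90,4)]))
E
```

```text
[0.4632716  0.2959901  0.08936321] [0.19287904 0.16017069 0.64426553]
```

View pics/m2.png

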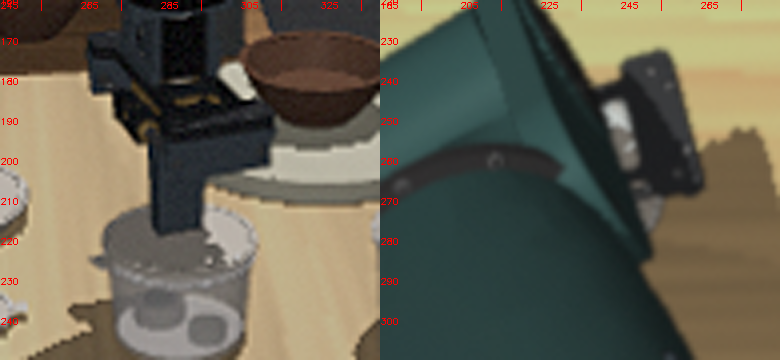

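Call:
{"fn": "shift_gripper", "kwargs": {"rows": [[[0, -0.001, 0.006], [0, 0, 0]], [[0, -0.001, 0.009], [0, 0, 0]], [[0, -0.001, 0.012], [0, 0, 0]], [[0, -0.001, 0.014], [0, 0, 0]], [[0, -0.001, 0.0145], [0, 0, 0]], [[0, -0.001, 0.0145], [0, 0, 0]]]}}

```text
time: 3.82
tool_pos: [0.4631, 0.2975, 0.0747]
tcp_rot: [[0.967, 0.254, 0.001], [0.254, -0.967, 0.0], [0.001, -0.0, -1.0]]
wrist_force: [0.5, 0.5, 4.0]
gripper_width: 0.0007
grasp_force: 2.0
```

Call:
{"fn": "shift_gripper", "kwargs": {"rows": [[[0, 0, 0.001], [0, 0, 0]], [[0, 0, 0.002], [0, 0, 0]], [[0, 0, 0.003], [0, 0, 0]], [[0, 0, 0.003], [0, 0, 0]]]}}

```text
time: 4.32
tool_pos: [0.4633, 0.2976, 0.0742]
tcp_rot: [[0.967, 0.254, 0.0], [0.254, -0.967, -0.0], [0.0, 0.0, -1.0]]
wrist_force: [-17.3, -9.5, 56.4]
gripper_width: 0.0003
grasp_force: 28.4
```

Call:
{"fn": "shift_gripper", "kwargs": {"rows": [[[0, 0, -0.004], [0, 0, 0]], [[0, 0, -0.06], [0, 0, 0]], [[0, 0, -0.12], [0, 0, 0]], [[0.051, 0.424, -0.13], [0, 0, 0]], [[0.051, 0.424, -0.13], [0, 0, 0]], [[0.051, 0.424, -0.13], [0, 0, 0]], [[0.051, 0.424, -0.13], [0, 0, 0]], [[0.051, 0.424, -0.13], [0, 0, 0]], [[0.051, 0.424, -0.13], [0, 0, 0]], [[0.051, 0.424, -0.13], [0, 0, 0]]]}}

```text
time: 5.58
tool_pos: [0.6199, -0.1022, 0.2012]
tcp_rot: [[0.967, 0.253, -0.001], [0.253, -0.967, 0.0], [-0.0, -0.0, -1.0]]
wrist_force: [0.2, 0.1, -0.3]
gripper_width: 0.0001
grasp_force: 0.0
```

Call:
{"fn": "shift_gripper", "kwargs": {"rows": [[[-0.094, 0.088, 0], [0, 0, 0]], [[-0.188, 0.176, 0], [0, 0, 0]], [[-0.188, 0.176, 0], [0, 0, 0]], [[-0.188, 0.176, 0], [0, 0, 0]], [[-0.188, 0.176, 0], [0, 0, 0]], [[-0.188, 0.176, 0], [0, 0, 0]]], "finger_gap": 0.05, "clamp_n": 20}}

```text
time: 6.32
tool_pos: [0.4823, -0.3179, 0.2012]
tcp_rot: [[0.968, 0.253, -0.0], [0.253, -0.968, 0.0], [-0.0, -0.0, -1.0]]
wrist_force: [0.7, 0.9, -0.2]
gripper_width: 0.0501
grasp_force: 0.0
```

```bash
python3 - <<'E'
from h import *
s=manip.capture('side');t=manip.capture('top')
print(manip.get_obs()['tool_pos'],manip.get_obs()['wrist_force'])
cv2.imwrite('pics/s3.png',s);cv2.imwrite('pics/t3.png',t)
cv2.imwrite('pics/m3.png',np.vstack([np.hstack([crop(s,260,200,66,75,4),crop(t,203,232,66,75,4)]),np.hstack([crop(s,300,270,66,75,4),crop(t,460,205,66,75,4)])]))
E
```

```text
[ 0.48302435 -0.31693548  0.2012575 ] [-0.23347756 -0.11437639  0.58122771]
```

View pics/m3.png

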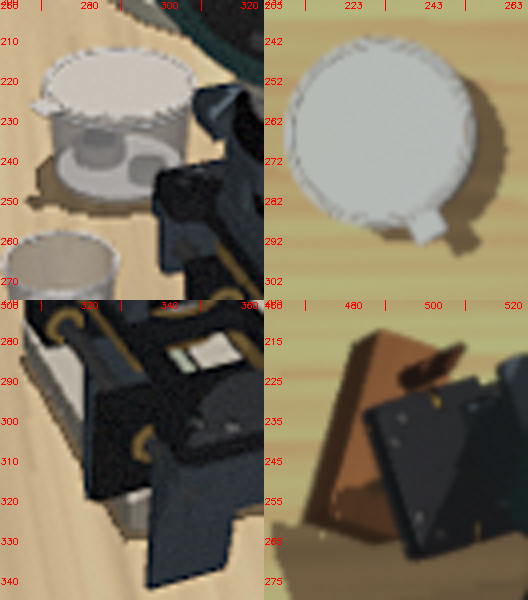

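Call:
{"fn": "shift_gripper", "kwargs": {"rows": [[[0, 0, 0.05], [0, 0, 0]], [[0, 0, 0.1], [0, 0, 0]], [[0, 0, 0.1], [0, 0, 0]], [[0, 0, 0.1], [0, 0, 0]]]}}

```text
time: 6.92
tool_pos: [0.4837, -0.3178, 0.103]
tcp_rot: [[0.967, 0.255, 0.001], [0.255, -0.967, -0.001], [0.001, 0.001, -1.0]]
wrist_force: [0.2, -0.4, 0.7]
gripper_width: 0.0499
grasp_force: 0.0
```

Call:
{"fn": "shift_gripper", "kwargs": {"rows": [[[0, 0, 0], [0, 0, 0]], [[0, 0, 0], [0, 0, 0]], [[0, 0, 0], [0, 0, 0]], [[0, 0, 0], [0, 0, 0]], [[0, 0, 0], [0, 0, 0]]], "finger_gap": 0.0, "clamp_n": 25}}

```text
time: 7.55
tool_pos: [0.4826, -0.3179, 0.1016]
tcp_rot: [[0.967, 0.254, 0.0], [0.254, -0.967, 0.0], [0.0, -0.0, -1.0]]
wrist_force: [-0.0, 1.0, 3.7]
gripper_width: 0.0113
grasp_force: 25.0
```

Call:
{"fn": "shift_gripper", "kwargs": {"rows": [[[0, 0, -0.04], [0, 0, 0]], [[0, 0, -0.1], [0, 0, 0]], [[0, 0, -0.1], [0, 0, 0]], [[0.071, -0.113, -0.11], [0, 0, 0]], [[0.142, -0.227, -0.11], [0, 0, 0]], [[0.19, -0.305, -0.11], [0, 0, 0]], [[0.213, -0.34, -0.11], [0, 0, 0]], [[0.213, -0.34, -0.11], [0, 0, 0]], [[0.213, -0.34, -0.11], [0, 0, 0]], [[0.213, -0.34, -0.07], [0, 0, 0]], [[0.213, -0.34, -0.07], [0, 0, 0]], [[0.213, -0.34, -0.07], [0, 0, 0]]]}}

```text
time: 9.05
tool_pos: [0.602, 0.0647, 0.1713]
tcp_rot: [[0.967, 0.254, -0.001], [0.254, -0.967, -0.0], [-0.001, -0.0, -1.0]]
wrist_force: [0.5, 0.4, -0.3]
gripper_width: 0.0109
grasp_force: 25.0
```

```bash
python3 - <<'E'
from h import *
s=manip.capture('side');t=manip.capture('top')
o=manip.get_obs();T=o['tool_pos'];print(T,o['wrist_force'],o['gripper_width'])
P=[[T[0],T[1],T[2]-.0912],[T[0],T[1],T[2]-.02],[.6035,.0655,.06]]
print(proj('side',P),proj('top',P))
cv2.imwrite('pics/s4.png',s);cv2.imwrite('pics/t4.png',t)
cv2.imwrite('pics/m4.png',np.hstack([crop(s,315,210,66,85,6),crop(t,295,170,66,85,6)]))
E
```

```text
[0.60251748 0.06420819 0.17219798] [-0.59468511  0.3681112  -0.858013  ] 0.011418906198346441
[[354.12098901 258.86808905]
 [356.01956138 234.10431465]
 [353.84839713 265.56625612]] [[329.35464078 203.67387941]
 [329.55483991 197.06292737]
 [328.75603866 205.0781314 ]]
```

View pics/m4.png

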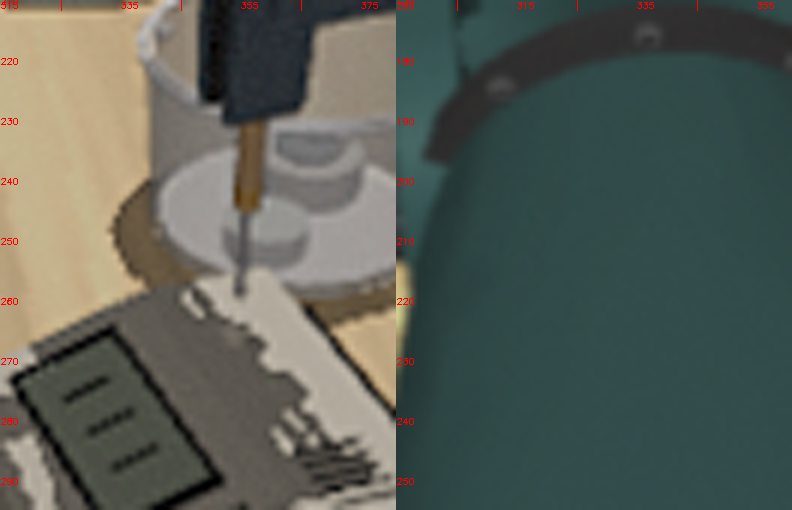

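```bash
python3 - <<'E'
from h import *
np.set_printoptions(precision=4,suppress=True)
def cen(f,x,y,r):
    g=cv2.imread(f)[y-r:y+r+1,x-r-2:x+r+3].astype(float).mean(2); b=np.median(g); w=np.clip(b-g-25,0,None)
    Y,X=np.mgrid[y-r:y+r+1,x-r-2:x+r+3]; print(g.astype(int)); return (X*w).sum()/w.sum(),(Y*w).sum()/w.sum()
a=cen('pics/side0.png',354,266,4);b=cen('pics/top0.png',329,205,5)
print(a,b,tri(a,b),plane('side',a,.06),plane('top',b,.06))
g=cv2.imread('pics/s4.png').mean(2).astype(int);print(g[252:263,348:362])
print(plane('side',(354.4,258.2),.1722-.0882))
E
```

```text
[[167 168 167 167 166 167 169 168 168 168 167 167 169]
 [168 168 168 166 168 166 166 167 169 170 167 166 166]
 [169 167 167 163 162 161 162 157 153 168 170 168 167]
 [167 169 163 150 143 143 142 125 117 158 171 168 166]
 [167 168 166 149 103  81  89 101 129 156 170 166 166]
 [167 168 170 162 135 129 128 132 152 165 168 167 167]
 [167 167 169 170 172 173 174 174 171 169 168 166 167]
 [167 167 168 168 167 167 168 168 168 167 166 167 168]
 [169 166 168 168 165 167 166 167 167 168 169 167 167]]
[[167 167 168 167 167 167 167 167 167 168 167 167 167 167 167]
 [167 168 167 167 167 166 163 163 165 167 167 167 167 167 167]
 [167 167 167 166 162 155 149 147 150 160 167 167 167 167 167]
 [167 168 167 163 145 123 114 113 118 144 162 167 167 167 167]
 [168 168 166 153 126  95  75  75 103 127 155 166 167 167 167]
 [168 168 166 145 111  73  49  49  79 120 154 166 167 167 167]
 [168 168 166 146 109  66  41  42  68 118 153 165 168 167 167]
 [168 168 167 155 126  89  61  63  92 131 158 166 167 167 167]
 [168 168 168 165 151 129 100 106 134 154 164 167 167 167 167]
 [168 168 167 165 164 159 140 146 160
[... 305 characters left out ...]
6  ] [0.6023 0.0663 0.06  ]
[[152 156 160 157 142 109  93  80  98 116 118 116 117 115]
 [115 138 151 160 158 133  88  80  95 115 113 113 114 112]
 [ 91  93 112 135 151 151 114  86 112 138 140 135 121 123]
 [ 93 101 106 110 136 151 116  98 146 171 176 167 151 150]
 [136 145 153 155 167 164  98 111 160 173 170 171 168 159]
 [171 182 173 172 174 160  94 101 152 173 168 169 170 157]
 [110 163 174 172 171 156  79  91 144 171 167 169 169 165]
 [ 74 109 164 174 170 163 121 123 162 171 169 167 168 171]
 [ 72  68 122 178 172 172 165 155 170 170 167 168 168 170]
 [122  72 115 166 175 172 172 170 169 168 168 167 166 168]
 [154  77  76 112 159 159 175 172 170 168 166 167 167 169]]
[0.6027 0.0626 0.084 ]
```

Call:
{"fn": "shift_gripper", "kwargs": {"rows": [[[0.0005, -0.001, 0.008], [0, 0, 0]], [[0.0005, -0.001, 0.016], [0, 0, 0]], [[0.0005, -0.001, 0.022], [0, 0, 0]], [[0.0005, -0.001, 0.027], [0, 0, 0]], [[0.0005, -0.001, 0.031], [0, 0, 0]], [[0.0005, -0.001, 0.031], [0, 0, 0]]]}}

```text
time: 9.9
tool_pos: [0.6023, 0.0662, 0.1401]
tcp_rot: [[0.967, 0.254, -0.001], [0.254, -0.967, -0.0], [-0.0, -0.0, -1.0]]
wrist_force: [-0.3, 0.1, -0.2]
gripper_width: 0.0115
grasp_force: 25.0
```

```bash
python3 -c "
from h import *
cv2.imwrite('pics/s5.png',crop(manip.capture('side'),315,210,66,85,6));o=manip.get_obs();print(o['tool_pos'],o['wrist_force'])"
```

```text
[0.60243735 0.06618105 0.140358  ] [ 1.22111897  0.05266365 -0.69099875]
```

View pics/s5.png

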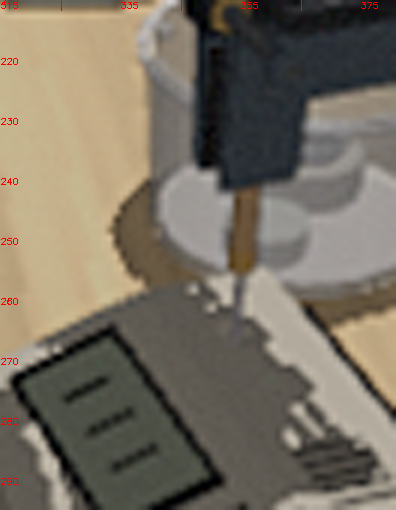

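Call:
{"fn": "shift_gripper", "kwargs": {"rows": [[[0, 0, 0.002], [0, 0, 0]], [[0, 0, 0.004], [0, 0, 0]], [[0, 0, 0.005], [0, 0, 0]], [[0, 0, 0.005], [0, 0, 0]], [[0, 0, 0.005], [0, 0, 0]]]}}

```text
time: 10.58
tool_pos: [0.6026, 0.0662, 0.1356]
tcp_rot: [[0.967, 0.254, 0.0], [0.254, -0.967, 0.0], [0.0, 0.0, -1.0]]
wrist_force: [0.5, -0.5, 2.4]
gripper_width: 0.0116
grasp_force: 25.0
```

Call:
{"fn": "shift_gripper", "kwargs": {"rows": [[[0, 0, 0.001], [0, 0, 0]], [[0, 0, 0.002], [0, 0, 0]], [[0, 0, 0.002], [0, 0, 0]], [[0, 0, 0.002], [0, 0, 0]]]}}

```text
time: 11.08
tool_pos: [0.6025, 0.0662, 0.1335]
tcp_rot: [[0.967, 0.254, 0.0], [0.254, -0.967, 0.0], [0.0, -0.0, -1.0]]
wrist_force: [0.7, 0.1, 3.6]
gripper_width: 0.0114
grasp_force: 25.0
```

Call:
{"fn": "shift_gripper", "kwargs": {"rows": [[[0, 0, 0.0005], [0, 0, 0]], [[0, 0, 0.001], [0, 0, 0]], [[0, 0, 0.0015], [0, 0, 0]], [[0, 0, 0.0015], [0, 0, 0]], [[0, 0, 0.0015], [0, 0, 0]]], "clamp_n": 45}}

```text
time: 11.7
tool_pos: [0.603, 0.0662, 0.1327]
tcp_rot: [[0.967, 0.254, 0.001], [0.254, -0.967, 0.0], [0.001, 0.0, -1.0]]
wrist_force: [-1.7, -0.7, 10.9]
gripper_width: 0.0108
grasp_force: 45.0
```

Call:
{"fn": "shift_gripper", "kwargs": {"rows": [[[0, 0, 0.0003], [0, 0, 0]], [[0, 0, 0.0003], [0, 0, 0]], [[0, 0, 0.0003], [0, 0, 0]]]}}

```text
time: 12.08
tool_pos: [0.6031, 0.0662, 0.1326]
tcp_rot: [[0.967, 0.254, 0.001], [0.254, -0.967, 0.0], [0.001, 0.0, -1.0]]
wrist_force: [-1.8, -0.3, 13.2]
gripper_width: 0.0111
grasp_force: 45.0
```

```bash
python3 -c "
from h import *
cv2.imwrite('pics/s6.png',manip.capture('side'));o=manip.get_obs();print(o['tool_pos'],o['wrist_force'])"
```

```text
[0.60306321 0.06623802 0.13254992] [-1.6391965   0.55199609 13.95212976]
```

View pics/s6.png

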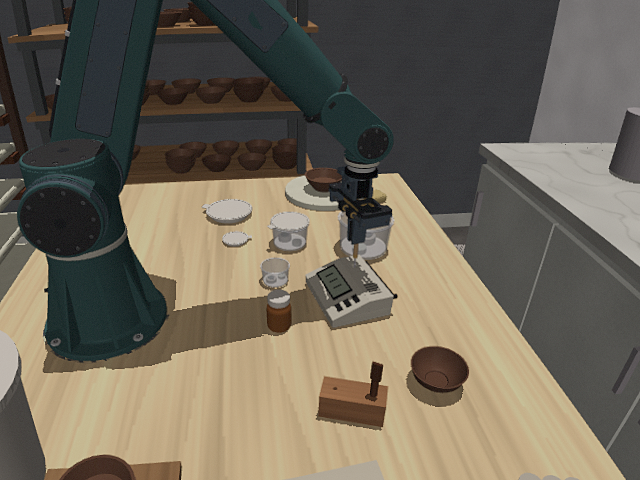

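The picture shows the tub upright with its lid seated at (290,230). The bowl (440,372), jar (279,312) and knife (376,380) have not moved, and the stylus is in the aperture at (355,262), held against the button's hard stop.

```bash
python3 -c "
from cell import manip
print(manip.sign_off())"
```

```text
the job is handed in; nothing more can be done
None
```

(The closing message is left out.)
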